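Zero a leather splitter and open its roller four clicks on both screws

ROBOT

A 7-joint arm with a two-finger parallel gripper is mounted at the origin on a cart in front of the work surface, level with it; the furniture and walls round the work are solid. World frame = base frame: x ahead of the robot, y to its left, z up, the work surface at z = 0. Lengths are in m, angles in rad, forces in N, time in s.
With the tool pointing down it reaches from about 0.4 to 0.85 m from the base axis. Payload 10.4 kg.
Tool frame: the origin (TCP) lies on the front face of the gripper's body, between the roots of the fingers; the fingertips stand 73 mm ahead of it and the grasp point (between the pads) lies 54 mm ahead of it; z points along the fingers, y is the line along which they close (so a half turn about z gives the same grasp; the last joint's range is limited). The gripper opens to 85 mm and grips with 20 to 120 N. Pads are 22 mm wide; open, the fingers measure 114 mm over their backs; the gripper's body (76 mm by 85 mm) begins 54 mm behind the grasp point. The pads swing forward as they close: fully open they stand 13 mm farther back than shut.
Start: joints at [-0.023, 0.332, -0.065, 1.46, 0.022, 1.35, -0.088], TCP at [0.625, 0, 0.304] pointing down, gripper open.
Joint ranges: [-2.6, 2.6], [-0.5, 2.12], [-1.47, 1.34], [0.16, 2.42], [-1.27, 4.41], [0.06, 2.06], [-2.6, 2.6]. Speed limits (rad/s): [2.22, 2.22, 2.79, 2.79, 3.14, 3.14, 3.14].

INTERFACE

Orientations are given as [roll, pitch, yaw] about the fixed x, y, z axes, in that order (R = Rz(yaw) Ry(pitch) Rx(roll)).
In Python, from plant import robot, optics gives the robot as it stands.
- The arm moves only by the shell command python3 -m creep 'ROWS' [FORCE]. ROWS is JSON, a list of rows, each an object with "grip": the opening, from -1 (shut) to 1 (fully open), so that 0 is half open; "linear": the shift along the tool's x, y, z scaled (see below), a list of three; "yaw": the turn about the tool's z scaled (see below). In form: [{"grip": grip, "linear": [tx, ty, tz], "yaw": yaw}, ...]. A call has 1 to 5 rows; each row is the pose to reach, as a shift and turn from the pose commanded when the call began, along the tool's axes at that moment, turning the shorter way round; what a row does not reach only later rows make up. The controller multiplies each number of a shift by 0.12 m and each number of a turn by 360 degrees. A row lasts 1/8 s, in which the tool goes at most 62.5 mm and 10.7 degrees, less where a joint would pass 70% of its speed; a pose out of reach is approached as far as the arm can. A call with a number of a shift or a turn outside -1 to 1 is refused whole. A call with a gripper value outside its range is refused whole. The fingers move at their own pace and stop on an object; FORCE is the grip in N (left out, the last holds). Time passes only in rows, so rows that repeat a pose let the fingers close. It gives the time, the measured TCP pose, the force, the opening and the grip force at its end, in the units of the state.
- robot.get_state(): the state, without advancing time (a new reading comes with each control period).
- optics.capture(name): name is "scene" or "side" or "wrist"; returns (picture, depth): 384x512x3 uint8, red, green, blue; 384x512 float32, m along the optical axis (not along the pixel's ray), 0 where there is no reading.
- optics.calibration(name): a dict with "fov_y" (degrees; the focal length in pixels is half the picture's height over the tangent of half this angle, whatever the lens; pixels are square), "cx", "cy" (the principal point, pixels), "origin" and "orientation" of the camera in the world; the wrist camera has in their place "tool_from_camera" (4x4, takes a point from camera to tool coordinates, whose origin is the TCP and whose axes are the flange's). Camera axes: x right, y up, looking along -z (the intrinsics and any distortion apply to the point x, -y, -z); pixel columns grow to the right and rows downward; lengths in m; the calibration is good to about 2 mm. A picture is of the moment at which its call begins: read the wrist's pose just before it. calibration takes no time and is no camera call.
- robot.sign_off(): hands the job in; it is judged then, once.
The state is a dict: "time_s": time; "joints": joint angles; "dq": joint speeds; "effort": joint torques, N m; "position": TCP position; "orientation": TCP orientation; "ft_force": force on the tool from outside, world axes, zero at the start; "moment": the same for the moment, N m; "grip_width": opening from 0.0 (shut) to 1.0 (fully open); "grasp_force": force on a finger pad.
Only numpy, scipy, OpenCV 4.12 (cv2) and the standard library are available. Lean on these libraries where they do the work, as an engineer would, in place of code of your own. Each camera call takes 0.05 s, during which the arm holds its last target. There are 200 camera calls.

TASK

Set the leather splitter for two-millimetre leather: turn both click knobs clockwise until they come up against their stops and the roller lies on the bed at both ends, then open each knob, counter-clockwise, by exactly four clicks. Work the two knobs by turns, so that neither end of the roller is ever more than two clicks ahead of the other. Leave the bottle, the jar, the pen cup and the stone round the machine undisturbed.

Things in the scene. Friction and masses are not known exactly. Their poses are not given: they have to be found in the camera images.
- splitter: low leather splitter bolted to the bench, dark grey casting, 112 mm (x) by 210 mm (y), 134 mm high over its knobs. Origin: centre of its underside, on the bench. Its feed side faces the robot; own x points away from that side, y to the left, z up. The crosshead under the knobs is 82 mm high; a plunger housing, 30 to 52 mm from each knob's axis towards the other knob, rises to 95 mm
- knob_left_grip (a point): left click knob (at own y = +80 mm of the splitter): round, black, ribbed, 40 mm diameter, reaching from 98 to 134 mm above the bench, axis upright. This point: on its axis, 118 mm above the bench, where it is gripped. Under it a 43 mm index wheel reaches up to 92 mm. The pointer line on its top points to this point's own -x
- knob_right_grip (a point): the same on the right knob (at own y = -80 mm of the splitter)
- knob_left (a joint): turn of the left knob, rad: 0 in the lowest detent (roller end on the bed), growing counter-clockwise from above, which lifts that roller end. One click = 0.5236 rad (12 a turn) = 0.5 mm of lift; 0.15 N m leaves a detent; let go, it drops into the nearest. Hard stops 0.06 rad below detent 0 and beyond detent 8. Starts in detent 1, 2 or 3
- knob_right (a joint): the same for the right knob and the right end of the roller
- roller_end_left (a point): axis of the roller in its left bearing block; 47 mm above the bench when the knob is in detent 0, 0.5 mm more for each click
- roller_end_right (a point): axis of the roller in its right bearing block, likewise
- flask_mid (a point): bystander: round white bottle with a blue cone cap, 81 mm diameter up to 100 mm, then a cone to 222 mm; stands close beside one end of the splitter (either end). This point is on its axis, 50 mm above the bench; z along its axis
- pen_cup_mid (a point): bystander: black cup with pens, 67 mm diameter, 135 mm tall over the pens, behind the splitter. This point is on its axis, 50 mm above the bench; z along its axis
- wax_jar_mid (a point): bystander: round jar with a grey lid, 75 mm diameter, 114 mm tall, close beside the other end of the splitter. This point is its centre; z along its axis
- stone_mid (a point): bystander: two-grit sharpening stone, 50 x 150 x 25 mm, lying in front of the splitter. This point is its centre
Things that resemble listed ones, but are neither listed nor needed, are in the scene too. Leave any orange or pink look-alike of the part that bears wax_jar_mid alone.

How it is judged:
On the way:
1. both knobs stand against their lower stops at the same time, the roller on the bed at both ends (value of joint each of knob_left, knob_right below 0.18 rad), for 0.2 s.
At the end, for the whole second after the job is handed in: both knobs at rest in the fourth detent above the stop (2.094 rad, within 0.18 rad), and the bottle, cup, jar and stone within 20 mm of where they stood and upright (within 0.1 rad) (value of joint knob_left between 1.914 and 2.274 rad and value of joint knob_right between 1.914 and 2.274 rad and velocity of joint knob_left between -0.1 and 0.1 rad/s and velocity of joint knob_right between -0.1 and 0.1 rad/s and distance of each of flask_mid, pen_cup_mid, wax_jar_mid, stone_mid from where it was at the start of the episode below 0.02 m and angle between each of flask_mid, pen_cup_mid, wax_jar_mid's own z axis and vertical below 0.1 rad); the robot touches nothing.
It fails at once if one end of the roller got more than two clicks (limit 2.7 clicks, 1.35 mm) ahead of the other (z of roller_end_left in the frame of roller_end_right above 0.00135 m or z of roller_end_left in the frame of roller_end_right below -0.00135 m).
It fails at once if a bystander was knocked over or pushed away by more than 20 mm (angle between any of flask_mid, pen_cup_mid, wax_jar_mid's own z axis and vertical above 0.3 rad or distance of any of flask_mid, pen_cup_mid, wax_jar_mid, stone_mid from where it was at the start of the episode above 0.02 m).
It also fails if it takes over 67 s, if anything falls off the work surface, if the arm or the gripper's body presses on something with over 40 N, if the wrist force passes 120 N, or if a joint passes its speed limit or range.

## Working session

There is one attempt and no reset: what is moved stays moved. The work goes in short steps, Python scripts to look and compute and a shell command to move; the robot and the scene stay as the last step left them, time stands still between calls to the robot, and variables do not carry over. Pictures are saved under pics/ and viewed, at most 10 in all, crops included, and the job is handed in when it is done.

```bash
mkdir -p pics; ls
cat > h.py <<'E'
from plant import robot, optics
import numpy as np, cv2
from scipy.spatial.transform import Rotation as R
def cam(n):
    c=optics.calibration(n); f=192/np.tan(np.radians(c['fov_y'])/2)
    if 'tool_from_camera' in c:
        s=robot.get_state(); T=np.eye(4); T[:3,:3]=R.from_euler('xyz',s['orientation']).as_matrix(); T[:3,3]=s['position']
        T=T@np.array(c['tool_from_camera'])
    else:
        T=np.eye(4); o=np.array(c['orientation']); T[:3,:3]=R.from_euler('xyz',o).as_matrix() if o.shape==(3,) else o; T[:3,3]=c['origin']
    return c,f,T
def cloud(n):
    c,f,T=cam(n); p,d=optics.capture(n)
    v,u=np.mgrid[:384,:512]; P=np.stack([(u-c['cx'])/f*d,-(v-c['cy'])/f*d,-d],-1)
    return p,d,P@T[:3,:3].T+T[:3,3]
E
python3 - <<'E'
from h import *
for n in ('scene','side','wrist'):
    print(n,optics.calibration(n))
    p,d,W=cloud(n); np.savez(n,p=p,d=d,W=W); cv2.imwrite(f'pics/{n}.png',p[...,::-1])
a=[cv2.imread(f'pics/{n}.png') for n in('scene','side','wrist')]
cv2.imwrite('pics/all.png',cv2.resize(np.vstack([np.hstack(a[:2]),np.hstack([a[2],a[2]*0])]),(800,600)))
print(robot.get_state())
E
```

```text
pics
scene {'fov_y': 43.05516100389329, 'cx': 251.72317007148553, 'cy': 194.3464233718213, 'origin': array([0.02820852, 0.70048608, 0.60764344]), 'orientation': array([ 1.022224  ,  0.02080344, -2.48850078])}
side {'fov_y': 57.60441032678451, 'cx': 253.51982889334852, 'cy': 192.96992493959007, 'origin': array([ 0.45464576, -0.73869043,  0.46244536]), 'orientation': array([ 1.13783843,  0.01046519, -0.15790329])}
wrist {'fov_y': 58.95425326351417, 'cx': 255.61671477900103, 'cy': 190.63492385873974, 'tool_from_camera': array([[ 5.05471693e-04,  9.50313105e-01,  3.11295273e-01,
         8.00490518e-02],
       [ 9.99999821e-01, -5.79955851e-04,  1.46703297e-04,
        -4.16024661e-04],
       [ 3.19951581e-04,  3.11295143e-01, -9.50313228e-01,
        -7.04516531e-02],
       [ 0.00000000e+00,  0.00000000e+00,  0.00000000e+00,
         1.00000000e+00]])}
{'time_s': 0.15, 'joints': array([-0.02260858,  0.33271421, -0.06470996,  1.46072902,  0.02159566,
        1.34990351, -0.08852975]), 'dq': array([ 0.00219266, -0.00384432,  0.00032757, -0.00129172,  0.00046815,
       -0.00161356,  0.0001235 ]), 'effort': array([ 1.13752249e-03, -6.25829744e+01,  4.95374459e-02, -3.91853535e+01,
        1.63436425e-02,  7.44175835e-03, -2.63868424e-05]), 'position': array([6.24799248e-01, 1.58970826e-05, 3.03315743e-01]), 'orientation': array([-3.14053436e+00,  3.78345884e-05,  1.57080014e+00]), 'ft_force': array([-0.63048118, -0.20703996,  0.02325346]), 'moment': array([-0.08554036,  0.00232089,  0.05092176]), 'grasp_force': 0.0, 'grip_width': 0.9986396499476176}
```

View pics/all.png

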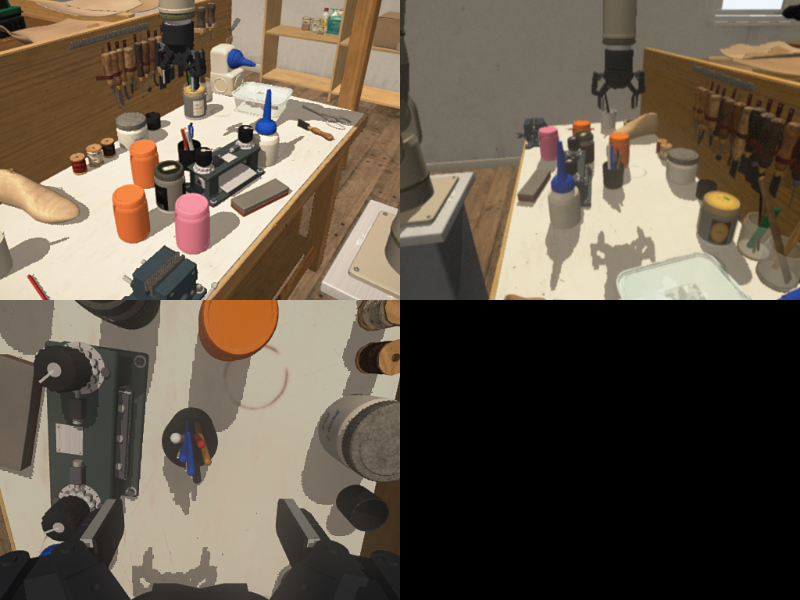

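The wrist view (lower left) shows the splitter with the left knob at about (68,368) and the right at (65,520) in the montage. The bottle is beside the right end, the dark jar beside the left, and the stone in front. Next I measure the knobs.

Run:
```python
from h import *
z=np.load('wrist.npz');p,d,W=z['p'],z['d'],z['W']
for nm,(u,v) in dict(L=(87,87),R=(83,282)).items():
    m=np.zeros(d.shape,bool); m[max(v-45,0):v+45,max(u-50,0):u+50]=1
    k=m&(W[...,2]>.127)&(W[...,2]<.142)&(d>0)
    pts=W[k]; (cx,cy),r=cv2.minEnclosingCircle(pts[:,:2].astype(np.float32))
    print(nm,k.sum(),pts.mean(0),np.percentile(pts[:,2],[5,50,95]),'circle',cx,cy,r)
    b=k&(p.min(-1)>120); 
    if b.sum()>3:
        q=W[b][:,:2]; print(' white',b.sum(),q.mean(0),'dir',np.degrees(np.arctan2(*(q.mean(0)-[cx,cy])[::-1])))
# other objects by scene/side clouds: tall points near machine
for n in('scene','side'):
    z=np.load(n+'.npz');W=z['W'];d=z['d']
    for nm,c in (('L',.134),('Rr',.134)):
        k=(d>0)&(abs(W[...,2]-.132)<.006)&(W[...,0]<.62)&(W[...,0]>.35)&(abs(W[...,1])<.35)
    P=W[k]
    print(n,len(P)); 
    lab=np.round(P[:,:2]/.03).astype(int)
    u,c=np.unique(lab,axis=0,return_counts=True); print([(tuple((a*.03).round(2)),int(b)) for a,b in zip(u,c) if b>8])
w=cv2.imread('pics/wrist.png'); cv2.imwrite('pics/wcrop.png',cv2.resize(w[:384,0:300],(469*5//4-0,600)))
```

```text
L 2830 [0.50040491 0.07432536 0.13400456] [0.13020707 0.13437977 0.1357674 ] circle 0.49867910146713257 0.0739554688334465 0.020433716475963593
 white 288 [0.4966531  0.07268414] dir -147.89140341880332
R 1642 [ 0.47751103 -0.08111655  0.13383101] [0.12912709 0.1343941  0.13566207] circle 0.47641313076019287 -0.08297187834978104 0.020231634378433228
 white 159 [ 0.4739205  -0.08526725] dir -137.35917496260424
scene 557
[((np.float64(0.45), np.float64(-0.15)), 97), ((np.float64(0.45), np.float64(-0.09)), 28), ((np.float64(0.45), np.float64(-0.06)), 9), ((np.float64(0.48), np.float64(-0.15)), 18), ((np.float64(0.48), np.float64(-0.09)), 73), ((np.float64(0.48), np.float64(-0.06)), 60), ((np.float64(0.48), np.float64(0.06)), 34), ((np.float64(0.48), np.float64(0.09)), 66), ((np.float64(0.51), np.float64(0.06)), 46), ((np.float64(0.51), np.float64(0.09)), 80), ((np.float64(0.6), np.float64(0.0)), 24)]
side 529
[((np.float64(0.45), np.float64(-0.18)), 127), ((np.float64(0.45), np.float64(-0.15)), 24), ((np.float64(0.48), np.float64(-0.18)), 34), ((np.float64(0.48), np.float64(-0.15)), 32), ((np.float64(0.48), np.float64(-0.09)), 128), ((np.float64(0.48), np.float64(-0.06)), 19), ((np.float64(0.48), np.float64(0.06)), 35), ((np.float64(0.48), np.float64(0.09)), 10), ((np.float64(0.51), np.float64(0.06)), 55), ((np.float64(0.51), np.float64(0.09)), 20), ((np.float64(0.6), np.float64(0.0)), 31)]
```

View pics/wcrop.png

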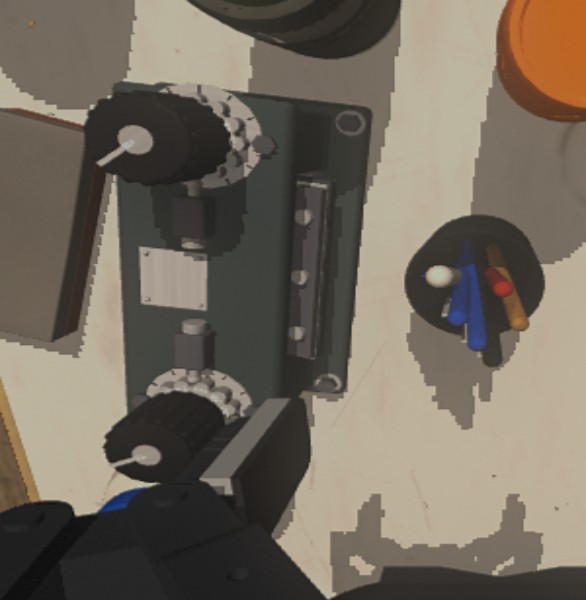

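Run:
```python
from h import *
from scipy.optimize import least_squares as ls
z=np.load('wrist.npz');W=z['W'];d=z['d']
s=[469*1.25/300,600/384]
c=optics.calibration('wrist');
import h
_,f,T=h.cam('wrist')
def hit(u,v,zz):
    r=T[:3,:3]@np.array([(u-c['cx'])/f,-(v-c['cy'])/f,-1]); o=T[:3,3]; return o+r*(zz-o[2])/r[2]
for a,b in(((135,140),(98,165)),((147,455),(108,467))):
    A=hit(a[0]/s[0],a[1]/s[1],.135);B=hit(b[0]/s[0],b[1]/s[1],.135); print(A,B,np.degrees(np.arctan2(*(B-A)[1::-1])))
def circ(P,r,g):
    q=ls(lambda x:np.hypot(P[:,0]-x[0],P[:,1]-x[1])-r,g,loss='soft_l1',f_scale=.002); return q.x,np.sqrt(np.mean(q.fun**2)),len(P)
z=np.load('side.npz');Ws=z['W'];ps=z['p'].astype(int)
k=(z['d']>0)&(abs(Ws[...,2]-.06)<.03)&(np.hypot(Ws[...,0]-.46,Ws[...,1]+.17)<.07)&(Ws[...,1]<-.14); print('flask',circ(Ws[k],.0405,[.46,-.17]))
z=np.load('scene.npz');Ws=z['W']
k=(z['d']>0)&(abs(Ws[...,2]-.114)<.004)&(np.hypot(Ws[...,0]-.52,Ws[...,1]-.17)<.08); P=Ws[k]; print('jar top',len(P),P.mean(0),cv2.minEnclosingCircle(P[:,:2].astype(np.float32)))
```

```text
[0.49831619 0.07343544 0.135     ] [0.48356225 0.06293099 0.135     ] -144.55004808214858
[ 0.47632046 -0.0850553   0.135     ] [ 0.45858708 -0.09247992  0.135     ] -157.28187170345967
flask (array([ 0.4554663 , -0.15713653]), np.float64(0.0015950016022726438), 1146)
jar top 621 [0.537764   0.15726387 0.11209377] ((0.5229113101959229, 0.14236879348754883), 0.05578106269240379)
```

```bash
python3 -m creep '[{"grip":0.3,"linear":[0.3,-0.5,0.28],"yaw":0},{"grip":0.3,"linear":[0.62,-1.0,0.56],"yaw":0},{"grip":0.3,"linear":[0.62,-1.0,0.56],"yaw":0},{"grip":0.3,"linear":[0.62,-1.0,0.56],"yaw":0}]' 60; python3 -m creep '[{"grip":0.3,"linear":[0,-0.05,0],"yaw":0},{"grip":0.3,"linear":[0,-0.05,0],"yaw":0}]'
python3 - <<'E'
from h import *
p,d,W=cloud('wrist'); np.savez('w2',p=p,d=d,W=W); cv2.imwrite('pics/w2.png',cv2.resize(p[...,::-1],(768,576)))
s=robot.get_state(); print(s['time_s'],s['position'],s['orientation'],s['grip_width'],s['joints'])
E
```

```text
time_s: 0.65
position: [0.5032, 0.0757, 0.2358]
orientation: [-3.14, 0.0, 1.574]
ft_force: [1.2, -0.5, 0.6]
grip_width: 0.652
grasp_force: 0.0
time_s: 0.9
position: [0.4995, 0.0738, 0.2371]
orientation: [3.141, -0.0, 1.57]
ft_force: [-0.2, -0.3, 0.8]
grip_width: 0.65
grasp_force: 0.0
0.95 [0.4995861  0.07384424 0.23710047] [ 3.14081673e+00 -6.97671037e-05  1.56970626e+00] 0.6498620872340937 [-0.10892761  0.12605529 -0.13764343  1.85574094  0.01894723  1.16027232
 -0.25413167]
```

View pics/w2.png

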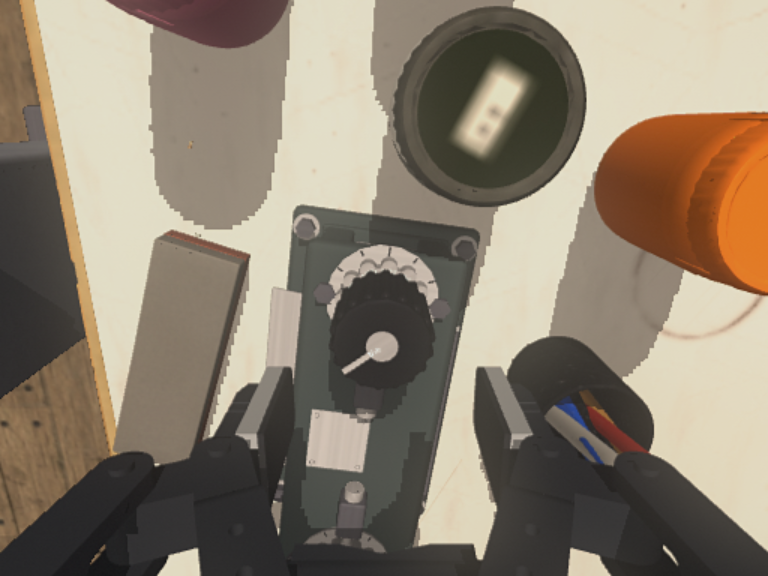

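```bash
cat >> h.py <<'E'
def knob(p,d,W,g):
    k=(d>0)&(abs(W[...,2]-.1345)<.004)&(np.hypot(W[...,0]-g[0],W[...,1]-g[1])<.03)
    (cx,cy),r=cv2.minEnclosingCircle(W[k][:,:2].astype(np.float32))
    b=k&(p.min(-1)>130); q=W[b][:,:2]; rr=np.hypot(q[:,0]-cx,q[:,1]-cy)
    o=q[rr>.009]; a=o.mean(0)-[cx,cy]
    return (round(cx,4),round(cy,4),round(r,4)),np.median(W[k][:,2]).round(4),len(o),np.degrees(np.arctan2(a[1],a[0])).round(1)
E
python3 - <<'E'
from h import *
z=np.load('w2.npz');p,d,W=z['p'],z['d'],z['W']
print(knob(p,d,W,(.4985,.0745)))
z1=np.load('wrist.npz');
for g in((.4985,.0745),(.4765,-.0835)): print(knob(z1['p'],z1['d'],z1['W'],g))
k=(d>0)&(abs(W[...,2]-.112)<.006)&(W[...,1]>.11)&(W[...,0]<.6); print('jar',cv2.minEnclosingCircle(W[k][:,:2].astype(np.float32)))
# crosshead orientation: top at z=.082
k=(d>0)&(abs(W[...,2]-.082)<.003)&(W[...,1]<.12)&(abs(W[...,0]-.49)<.08); r=cv2.minAreaRect(W[k][:,:2].astype(np.float32)); print(r)
E
```

```text
((0.4984, 0.0743, 0.0203), np.float64(0.1344), 56, np.float64(-144.1))
((0.4986, 0.074, 0.0204), np.float64(0.1344), 38, np.float64(-144.7))
((0.4764, -0.0835, 0.0197), np.float64(0.1345), 22, np.float64(-154.8))
jar ((0.48863279819488525, 0.17071181535720825), 0.08623817563056946)
((0.48878344893455505, 0.0070570409297943115), (0.1874760389328003, 0.07568405568599701), 81.9291763305664)
```

The left knob is at (0.4984, 0.0743), with its pointer near (343,373) in the 768-wide picture. The jar is clear, up and to the right at (490,105). I'll go down on the left knob and grip it.

```bash
python3 -m creep '[{"grip":0.3,"linear":[0.004,-0.01,0.3],"yaw":0},{"grip":0.3,"linear":[0.004,-0.01,0.55],"yaw":0},{"grip":0.3,"linear":[0.004,-0.01,0.55],"yaw":0},{"grip":-0.3,"linear":[0.004,-0.01,0.55],"yaw":0},{"grip":-0.3,"linear":[0.004,-0.01,0.55],"yaw":0}]' 60; python3 -m creep '[{"grip":-0.3,"linear":[0,0,0],"yaw":0},{"grip":-0.3,"linear":[0,0,0],"yaw":0}]'; python3 -c "
from h import *
s=robot.get_state();print(s['position'],s['ft_force'],s['moment'],s['grip_width'],s['grasp_force'])"
```

```text
time_s: 1.58
position: [0.4988, 0.0749, 0.1722]
orientation: [3.139, -0.0, 1.57]
ft_force: [0.6, -0.2, 2.7]
grip_width: 0.451
grasp_force: 60.5
time_s: 1.82
position: [0.4987, 0.0749, 0.1721]
orientation: [3.139, -0.0, 1.571]
ft_force: [1.6, -0.9, 6.6]
grip_width: 0.453
grasp_force: 60.8
[0.49871362 0.07489162 0.17212352] [ 1.63369093 -0.87911634  6.57921689] [-0.23427991  0.06593508 -0.02226867] 0.4525426636020079 60.77314496040344
```

```bash
python3 -m creep '[{"grip":-0.3,"linear":[0,0,0],"yaw":0.028},{"grip":-0.3,"linear":[0,0,0],"yaw":0.056},{"grip":-0.3,"linear":[0,0,0],"yaw":0.083},{"grip":-0.3,"linear":[0,0,0],"yaw":0.083}]'; python3 -c "
from h import *
s=robot.get_state();print(s['ft_force'],s['moment'],s['orientation'])"
python3 -m creep '[{"grip":-0.3,"linear":[0,0,0],"yaw":0.022},{"grip":-0.3,"linear":[0,0,0],"yaw":0.022}]'; python3 -c "
from h import *
s=robot.get_state();print(s['ft_force'],s['moment'],s['orientation'])"
```

```text
time_s: 2.33
position: [0.4992, 0.0748, 0.1721]
orientation: [3.138, -0.002, 1.05]
ft_force: [4.1, -1.6, 5.9]
grip_width: 0.455
grasp_force: 61.0
[ 4.13577399 -1.61158599  5.91623943] [-0.4577671  -0.73994111 -0.06673667] [ 3.13847181e+00 -2.08794827e-03  1.04955361e+00]
time_s: 2.58
position: [0.4993, 0.0747, 0.1721]
orientation: [3.139, -0.003, 0.912]
ft_force: [4.4, -1.8, 5.3]
grip_width: 0.454
grasp_force: 61.1
[ 4.4450317  -1.78116243  5.32079918] [-0.47029101 -0.81515029  0.00490154] [ 3.13866170e+00 -2.65774511e-03  9.12396439e-01]
```

No stop after 38°, so the left knob started at detent 2 or above. Release, rise, check.

```bash
python3 -m creep '[{"grip":0.3,"linear":[0,0,0],"yaw":0},{"grip":0.3,"linear":[0,0,-0.3],"yaw":-0.027},{"grip":0.3,"linear":[0,0,-0.55],"yaw":-0.055},{"grip":0.3,"linear":[0,0,-0.55],"yaw":-0.083},{"grip":0.3,"linear":[0,0,-0.55],"yaw":-0.105}]'
python3 - <<'E'
from h import *
p,d,W=cloud('wrist'); print(knob(p,d,W,(.4984,.0743)))
s=robot.get_state(); print(s['position'],s['orientation'])
E
python3 -m creep '[{"grip":0.3,"linear":[-0.44,-0.06,0],"yaw":0},{"grip":0.3,"linear":[-0.88,-0.12,0],"yaw":0},{"grip":0.3,"linear":[-1,-0.18,0],"yaw":0},{"grip":0.3,"linear":[-1,-0.18,0],"yaw":0}]'
python3 -m creep '[{"grip":0.3,"linear":[-0.31,0,0],"yaw":0},{"grip":0.3,"linear":[-0.31,0,0],"yaw":0}]'
python3 - <<'E'
from h import *
p,d,W=cloud('wrist'); np.savez('w3',p=p,d=d,W=W); cv2.imwrite('pics/w3.png',cv2.resize(p[...,::-1],(768,576)));print(knob(p,d,W,(.4764,-.0835)),knob(p,d,W,(.4984,.0743)))
s=robot.get_state(); print(s['time_s'],s['position'],s['orientation'])
E
```

```text
time_s: 3.2
position: [0.4974, 0.0751, 0.2368]
orientation: [-3.141, -0.0, 1.579]
ft_force: [-0.0, -0.8, -0.2]
grip_width: 0.651
grasp_force: 0.0
((0.4983, 0.0741, 0.0204), np.float64(0.1344), 62, np.float64(171.9))
[0.49733073 0.07512833 0.23658996] [-3.14077058e+00 -1.25786806e-04  1.58513842e+00]
time_s: 3.75
position: [0.4758, -0.0453, 0.2366]
orientation: [-3.141, -0.0, 1.569]
ft_force: [-0.1, 0.2, -0.5]
grip_width: 0.652
grasp_force: 0.0
time_s: 4.0
position: [0.4764, -0.0827, 0.2366]
orientation: [-3.141, 0.0, 1.57]
ft_force: [0.5, -0.3, -0.0]
grip_width: 0.652
grasp_force: 0.0
((0.476, -0.0843, 0.0204), np.float64(0.1344), 51, np.float64(-157.2)) ((0.0, 0.0, 0.0), np.float64(nan), 0, np.float64(nan))
4.05 [ 0.47650468 -0.08127746  0.2365801 ] [-3.14136724e+00 -4.71530755e-04  1.57122399e+00]h.py:20: RuntimeWarning: Mean of empty slice.
  o=q[rr>.009]; a=o.mean(0)-[cx,cy]
  ret = um.true_divide(
  return _methods._mean(a, axis=axis, dtype=dtype,
  ret = ret.dtype.type(ret / rcount)
```

View pics/w3.png

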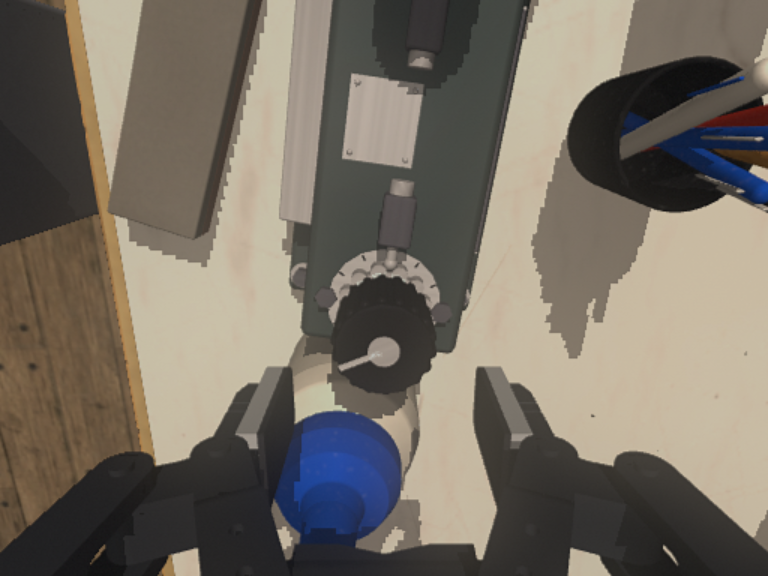

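The right pointer runs from (383,352) to (340,368), about 30° off the splitter's −x, so that knob is in detent 1. The left pointer now reads 172°, which matches detent 0. Next is the right knob.

```bash
python3 -m creep '[{"grip":0.3,"linear":[-0.008,0,0.3],"yaw":0},{"grip":0.3,"linear":[-0.008,0,0.54],"yaw":0},{"grip":0.3,"linear":[-0.008,0,0.54],"yaw":0},{"grip":-0.3,"linear":[-0.008,0,0.54],"yaw":0},{"grip":-0.3,"linear":[-0.008,0,0.54],"yaw":0}]' 60; python3 -m creep '[{"grip":-0.3,"linear":[0,0,0],"yaw":0},{"grip":-0.3,"linear":[0,0,0],"yaw":0.028},{"grip":-0.3,"linear":[0,0,0],"yaw":0.056},{"grip":-0.3,"linear":[0,0,0],"yaw":0.083},{"grip":-0.3,"linear":[0,0,0],"yaw":0.083}]'; python3 -c "
from h import *
s=robot.get_state();print(s['ft_force'],s['moment'],s['orientation'])"
python3 -m creep '[{"grip":-0.3,"linear":[0,0,0],"yaw":0.022},{"grip":-0.3,"linear":[0,0,0],"yaw":0.022}]'; python3 -c "
from h import *
s=robot.get_state();print(s['ft_force'],s['moment'],s['orientation'])"
```

```text
time_s: 4.68
position: [0.4764, -0.0823, 0.1732]
orientation: [3.141, -0.001, 1.572]
ft_force: [-4.6, 3.0, 3.9]
grip_width: 0.454
grasp_force: 60.2
time_s: 5.3
position: [0.4775, -0.0826, 0.1733]
orientation: [3.139, -0.002, 1.051]
ft_force: [3.1, 2.8, 0.9]
grip_width: 0.45
grasp_force: 60.8
[3.08381636 2.75365061 0.85851404] [ 0.51107876 -0.59678767 -0.09593792] [ 3.13886147e+00 -1.98151004e-03  1.05106534e+00]
time_s: 5.55
position: [0.4776, -0.0828, 0.1733]
orientation: [3.139, -0.002, 0.916]
ft_force: [5.3, 2.0, 1.7]
grip_width: 0.455
grasp_force: 61.3
[5.2961496  1.95138909 1.6777918 ] [ 0.48522384 -0.95195039  0.07668261] [ 3.13858691e+00 -2.32512016e-03  9.15743829e-01]
```

```bash
python3 -m creep '[{"grip":0.3,"linear":[0,0,0],"yaw":0},{"grip":0.3,"linear":[0,0,0],"yaw":0},{"grip":0.3,"linear":[0,0,-0.3],"yaw":0},{"grip":0.3,"linear":[0,0,-0.54],"yaw":-0.027},{"grip":0.3,"linear":[0,0,-0.54],"yaw":-0.055}]'; python3 -m creep '[{"grip":0.3,"linear":[0,0,0],"yaw":-0.028},{"grip":0.3,"linear":[0,0,0],"yaw":-0.05},{"grip":0.3,"linear":[0,0,0],"yaw":-0.05}]'
python3 - <<'E'
from h import *
p,d,W=cloud('wrist'); np.savez('w4',p=p,d=d,W=W); print(knob(p,d,W,(.4764,-.0835)))
cv2.imwrite('pics/w4.png',cv2.resize(p[100:300,150:400,::-1],(750,600)))
p,d=optics.capture('scene');cv2.imwrite('pics/s4.png',p[...,::-1])
s=robot.get_state(); print(s['time_s'],s['position'],s['orientation'])
E
```

```text
time_s: 6.18
position: [0.477, -0.0836, 0.239]
orientation: [3.138, -0.001, 1.264]
ft_force: [0.5, -0.3, -1.2]
grip_width: 0.65
grasp_force: 0.0
time_s: 6.55
position: [0.4759, -0.0835, 0.2366]
orientation: [-3.141, 0.0, 1.571]
ft_force: [-0.9, 0.0, 0.5]
grip_width: 0.647
grasp_force: 0.0
((0.4761, -0.084, 0.0204), np.float64(0.1344), 50, np.float64(173.7))
6.65 [ 0.47605308 -0.08339357  0.23666039] [-3.14129287e+00 -1.26921188e-05  1.56804370e+00]
```

View pics/w4.png

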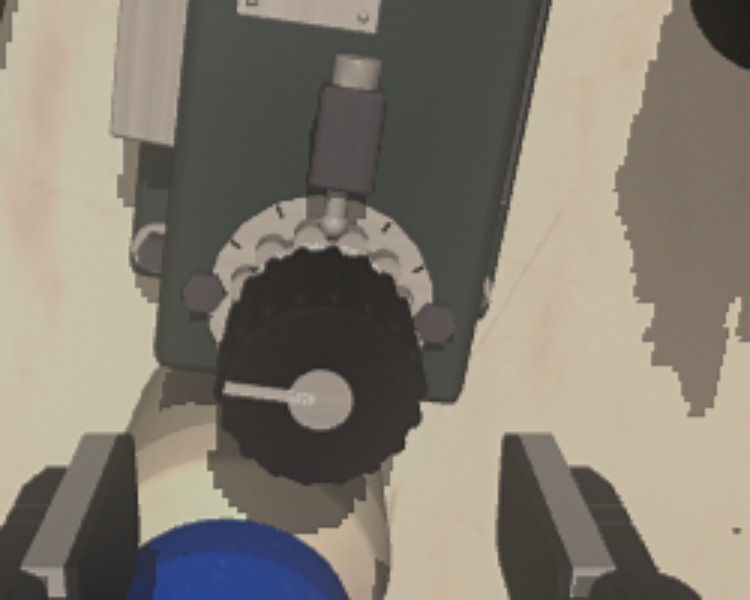

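The right knob turned 30°, and its pointer now lies along the splitter's −x, from (320,400) to (225,388) in the crop. No stop torque showed, so I'll push another 12° clockwise to test for the stop. That is less than half a click, so it can't change detent.

```bash
python3 -m creep '[{"grip":0.3,"linear":[-0.003,0.003,0.3],"yaw":0},{"grip":0.3,"linear":[-0.003,0.003,0.54],"yaw":0},{"grip":0.3,"linear":[-0.003,0.003,0.54],"yaw":0},{"grip":-0.3,"linear":[-0.003,0.003,0.54],"yaw":0},{"grip":-0.3,"linear":[-0.003,0.003,0.54],"yaw":0}]' 60; python3 -m creep '[{"grip":-0.3,"linear":[0,0,0],"yaw":0}]'; python3 -c "
from h import *
s=robot.get_state();print(s['ft_force'],s['moment'],s['orientation'])"
python3 -m creep '[{"grip":-0.3,"linear":[0,0,0],"yaw":0.02},{"grip":-0.3,"linear":[0,0,0],"yaw":0.02}]'; python3 -c "
from h import *
s=robot.get_state();print(s['ft_force'],s['moment'],s['orientation'])"
python3 -m creep '[{"grip":-0.3,"linear":[0,0,0],"yaw":0.013},{"grip":-0.3,"linear":[0,0,0],"yaw":0.013}]'; python3 -c "
from h import *
s=robot.get_state();print(s['ft_force'],s['moment'],s['orientation'])"
```

```text
time_s: 7.28
position: [0.4765, -0.0838, 0.1733]
orientation: [3.142, 0.0, 1.57]
ft_force: [-4.0, 1.1, 3.2]
grip_width: 0.456
grasp_force: 60.2
time_s: 7.4
position: [0.4765, -0.0838, 0.1733]
orientation: [3.141, 0.0, 1.57]
ft_force: [-5.6, 1.0, 4.0]
grip_width: 0.449
grasp_force: 60.2
[-5.57465374  1.04638994  4.02607823] [-0.02125337  1.18778449 -0.06405284] [3.14137871e+00 3.13505159e-05 1.56994516e+00]
time_s: 7.65
position: [0.4765, -0.0842, 0.1733]
orientation: [3.141, 0.001, 1.443]
ft_force: [-4.3, -2.4, 3.6]
grip_width: 0.453
grasp_force: 60.7
[-4.31064472 -2.42619549  3.61386506] [-0.34767321  1.12063698  0.05631527] [3.14115198e+00 6.31800734e-04 1.44251432e+00]
time_s: 7.9
position: [0.4764, -0.0846, 0.1732]
orientation: [3.141, 0.002, 1.363]
ft_force: [-5.3, -3.7, 3.4]
grip_width: 0.45
grasp_force: 60.8
[-5.27507472 -3.70875765  3.42345551] [-0.88630598  1.15538474  1.14295102] [3.14110892e+00 1.76412164e-03 1.36316383e+00]
```

The torque jumped to 1.14 N m, so the right knob is on its stop and its detent 0 reads 173°. I'll do the same test on the left.

```bash
python3 -m creep '[{"grip":0.3,"linear":[0,0,0],"yaw":-0.02},{"grip":0.3,"linear":[0,0,0],"yaw":-0.033},{"grip":0.3,"linear":[0,0,-0.3],"yaw":-0.033},{"grip":0.3,"linear":[0,0,-0.54],"yaw":-0.033},{"grip":0.3,"linear":[0,0,-0.54],"yaw":-0.033}]' | tail -5
python3 -m creep '[{"grip":0.3,"linear":[0.44,0.06,0],"yaw":0},{"grip":0.3,"linear":[0.88,0.12,0],"yaw":0},{"grip":0.3,"linear":[1,0.185,0],"yaw":0},{"grip":0.3,"linear":[1,0.185,0],"yaw":0}]' |tail -5
python3 -m creep '[{"grip":0.3,"linear":[0.316,0,0],"yaw":0},{"grip":0.3,"linear":[0.316,0,0],"yaw":0},{"grip":0.3,"linear":[0.316,0,0],"yaw":0}]'
python3 - <<'E'
from h import *
p,d,W=cloud('wrist'); print(knob(p,d,W,(.4984,.0743)))
s=robot.get_state(); print(s['time_s'],s['position'],s['orientation'])
E
```

```text
position: [0.4782, -0.0838, 0.2403]
orientation: [3.135, 0.0, 1.57]
ft_force: [0.9, 0.0, -1.0]
grip_width: 0.648
grasp_force: 0.0
position: [0.4991, 0.0367, 0.2367]
orientation: [3.141, 0.0, 1.572]
ft_force: [-0.1, -1.0, -0.7]
grip_width: 0.654
grasp_force: 0.0
time_s: 9.4
position: [0.4988, 0.0724, 0.2367]
orientation: [-3.142, 0.001, 1.569]
ft_force: [-0.3, -0.6, -0.8]
grip_width: 0.652
grasp_force: 0.0
((0.4985, 0.0741, 0.0205), np.float64(0.1344), 61, np.float64(172.3))
9.45 [0.4988554  0.07234486 0.23669523] [3.14156165e+00 6.58597675e-04 1.56830470e+00]
```

```bash
python3 -m creep '[{"grip":0.3,"linear":[0.014,-0.003,0.3],"yaw":0},{"grip":0.3,"linear":[0.014,-0.003,0.54],"yaw":0},{"grip":0.3,"linear":[0.014,-0.003,0.54],"yaw":0},{"grip":-0.3,"linear":[0.014,-0.003,0.54],"yaw":0},{"grip":-0.3,"linear":[0.014,-0.003,0.54],"yaw":0}]' 60; 
python3 -m creep '[{"grip":-0.3,"linear":[0,0,0],"yaw":0},{"grip":-0.3,"linear":[0,0,0],"yaw":0.02},{"grip":-0.3,"linear":[0,0,0],"yaw":0.033},{"grip":-0.3,"linear":[0,0,0],"yaw":0.033}]'; python3 -c "
from h import *
s=robot.get_state();print(s['ft_force'],s['moment'],s['orientation'])"
```

```text
time_s: 10.07
position: [0.4989, 0.0754, 0.1733]
orientation: [3.14, 0.0, 1.57]
ft_force: [-2.8, -2.5, 4.3]
grip_width: 0.454
grasp_force: 60.2
time_s: 10.58
position: [0.4995, 0.0775, 0.1733]
orientation: [3.138, -0.002, 1.367]
ft_force: [2.7, 4.7, 2.2]
grip_width: 0.454
grasp_force: 61.2
[2.73787112 4.70560341 2.16453565] [ 1.11623627 -0.56936536  1.28790928] [ 3.13817364e+00 -2.19103041e-03  1.36696507e+00]
```

Both stops are confirmed. I'll regrasp the left knob at a better angle and open it two clicks.

```bash
python3 -m creep '[{"grip":0.3,"linear":[0,0,0],"yaw":0},{"grip":0.3,"linear":[0,0,0],"yaw":0.025},{"grip":0.3,"linear":[0,0,0],"yaw":0.05},{"grip":-0.3,"linear":[0,0,0],"yaw":0.05},{"grip":-0.3,"linear":[0,0,0],"yaw":0.05}]'|tail -5
python3 -m creep '[{"grip":-0.3,"linear":[0,0,0],"yaw":0},{"grip":-0.3,"linear":[0,0,0],"yaw":-0.028},{"grip":-0.3,"linear":[0,0,0],"yaw":-0.056},{"grip":-0.3,"linear":[0,0,0],"yaw":-0.084},{"grip":-0.3,"linear":[0,0,0],"yaw":-0.112}]' |tail -5
python3 -m creep '[{"grip":-0.3,"linear":[0,0,0],"yaw":-0.028},{"grip":-0.3,"linear":[0,0,0],"yaw":-0.059},{"grip":-0.3,"linear":[0,0,0],"yaw":-0.059}]'; python3 -c "
from h import *
s=robot.get_state();print(s['ft_force'],s['moment'],s['orientation'])"
```

```text
position: [0.4993, 0.0749, 0.1725]
orientation: [3.14, -0.0, 1.052]
ft_force: [3.6, -4.2, 4.0]
grip_width: 0.453
grasp_force: 60.3
position: [0.4986, 0.075, 0.1725]
orientation: [3.141, 0.001, 1.761]
ft_force: [-2.3, -3.5, 7.3]
grip_width: 0.456
grasp_force: 60.9
time_s: 12.2
position: [0.4983, 0.0749, 0.1725]
orientation: [-3.141, 0.001, 2.129]
ft_force: [-2.8, -3.9, 9.0]
grip_width: 0.451
grasp_force: 61.1
[-2.79947782 -3.93866674  8.95755128] [-1.05532264  0.81695211 -0.15459492] [-3.14054619e+00  5.72780720e-04  2.12870801e+00]
```

```bash
python3 -m creep '[{"grip":0.3,"linear":[0,0,0],"yaw":0},{"grip":0.3,"linear":[0,0,0],"yaw":0},{"grip":0.3,"linear":[0,0,-0.3],"yaw":0.028},{"grip":0.3,"linear":[0,0,-0.54],"yaw":0.056},{"grip":0.3,"linear":[0,0,-0.54],"yaw":0.084}]'|tail -5
python3 -m creep '[{"grip":0.3,"linear":[0,0,0],"yaw":0.005},{"grip":0.3,"linear":[0,0,0],"yaw":0.005}]'
python3 - <<'E'
from h import *
p,d,W=cloud('wrist'); print(knob(p,d,W,(.4984,.0743)))
s=robot.get_state(); print(s['time_s'],s['position'],s['orientation'])
E
```

```text
position: [0.4993, 0.0765, 0.239]
orientation: [3.138, -0.001, 1.591]
ft_force: [0.1, -0.2, -0.3]
grip_width: 0.649
grasp_force: 0.0
time_s: 13.08
position: [0.4981, 0.0761, 0.2362]
orientation: [-3.141, 0.0, 1.568]
ft_force: [0.3, -0.2, -0.3]
grip_width: 0.65
grasp_force: 0.0
((0.4983, 0.0743, 0.0203), np.float64(0.1344), 52, np.float64(-126.7))
13.125 [0.49816312 0.0760199  0.23621459] [-3.14067443e+00  1.25915367e-04  1.56796177e+00]
```

The left knob is in detent 2 (61°). Next, the right knob: four clicks as two plus two.

```bash
python3 -m creep '[{"grip":0.3,"linear":[-0.44,-0.06,0],"yaw":0},{"grip":0.3,"linear":[-0.88,-0.12,0],"yaw":0},{"grip":0.3,"linear":[-1,-0.182,0],"yaw":0},{"grip":0.3,"linear":[-1,-0.182,0],"yaw":0}]' |tail -5
python3 -m creep '[{"grip":0.3,"linear":[-0.33,0,0],"yaw":0.028},{"grip":0.3,"linear":[-0.33,0,0],"yaw":0.056},{"grip":0.3,"linear":[-0.33,0,0],"yaw":0.084},{"grip":0.3,"linear":[-0.33,0,0],"yaw":0.084}]'
python3 - <<'E'
from h import *
p,d,W=cloud('wrist'); print(knob(p,d,W,(.4764,-.0835)))
s=robot.get_state(); print(s['time_s'],s['position'],s['orientation'])
M=R.from_euler('xyz',s['orientation']).as_matrix(); print('tool shift/.12', M.T@(np.array([.4762,-.0838,.1725])-s['position'])/.12)
E
```

```text
position: [0.4755, -0.0442, 0.2366]
orientation: [-3.141, -0.0, 1.564]
ft_force: [0.9, 0.2, -0.1]
grip_width: 0.652
grasp_force: 0.0
time_s: 14.12
position: [0.4761, -0.0817, 0.2366]
orientation: [-3.141, -0.0, 1.041]
ft_force: [-0.2, 0.1, 0.5]
grip_width: 0.645
grasp_force: 0.0
((0.4759, -0.0841, 0.0204), np.float64(0.1344), 52, np.float64(173.1))
14.175 [ 0.47597988 -0.08192894  0.23660338] [-3.14140280e+00 -2.51583951e-04  1.04358010e+00]
tool shift/.12 [-0.01268641  0.00953158  0.53418987]
```

```bash
python3 -m creep '[{"grip":0.3,"linear":[-0.013,0.008,0.3],"yaw":0},{"grip":0.3,"linear":[-0.013,0.008,0.535],"yaw":0},{"grip":0.3,"linear":[-0.013,0.008,0.535],"yaw":0},{"grip":-0.3,"linear":[-0.013,0.008,0.535],"yaw":0},{"grip":-0.3,"linear":[-0.013,0.008,0.535],"yaw":0}]' 60|tail -5
python3 -m creep '[{"grip":-0.3,"linear":[0,0,0],"yaw":0},{"grip":-0.3,"linear":[0,0,0],"yaw":-0.028},{"grip":-0.3,"linear":[0,0,0],"yaw":-0.056},{"grip":-0.3,"linear":[0,0,0],"yaw":-0.084},{"grip":-0.3,"linear":[0,0,0],"yaw":-0.112}]' |tail -5
python3 -m creep '[{"grip":-0.3,"linear":[0,0,0],"yaw":-0.028},{"grip":-0.3,"linear":[0,0,0],"yaw":-0.059},{"grip":-0.3,"linear":[0,0,0],"yaw":-0.059}]'
python3 -m creep '[{"grip":0.3,"linear":[0,0,0],"yaw":0},{"grip":0.3,"linear":[0,0,0],"yaw":0},{"grip":0.3,"linear":[0,0,-0.3],"yaw":0.028},{"grip":0.3,"linear":[0,0,-0.535],"yaw":0.056},{"grip":0.3,"linear":[0,0,-0.535],"yaw":0.084}]'|tail -5
python3 -m creep '[{"grip":0.3,"linear":[0,0,0],"yaw":0.029},{"grip":0.3,"linear":[0,0,0],"yaw":0.058},{"grip":0.3,"linear":[0,0,0],"yaw":0.087},{"grip":0.3,"linear":[0,0,0],"yaw":0.087}]'
python3 - <<'E'
from h import *
p,d,W=cloud('wrist'); print(knob(p,d,W,(.4764,-.0835)))
s=robot.get_state(); print(s['time_s'],s['position'],s['orientation'])
M=R.from_euler('xyz',s['orientation']).as_matrix(); print('tool shift/.12', M.T@(np.array([.4762,-.0838,.1725])-s['position'])/.12)
E
```

```text
position: [0.4762, -0.085, 0.1738]
orientation: [3.14, -0.001, 1.038]
ft_force: [-1.6, 0.7, 2.5]
grip_width: 0.45
grasp_force: 60.4
position: [0.4763, -0.085, 0.1737]
orientation: [3.139, 0.0, 1.747]
ft_force: [-0.5, 3.1, 7.5]
grip_width: 0.452
grasp_force: 60.8
time_s: 15.8
position: [0.4764, -0.085, 0.1738]
orientation: [3.139, 0.001, 2.113]
ft_force: [-1.4, 2.5, 7.4]
grip_width: 0.452
grasp_force: 61.0
position: [0.4766, -0.0856, 0.239]
orientation: [3.137, 0.001, 1.577]
ft_force: [0.5, 0.3, 0.1]
grip_width: 0.651
grasp_force: 0.0
time_s: 16.92
position: [0.4756, -0.0854, 0.2367]
orientation: [3.141, 0.0, 1.037]
ft_force: [-0.1, 0.7, -0.3]
grip_width: 0.647
grasp_force: 0.0
((0.4761, -0.0842, 0.0204), np.float64(0.1344), 53, np.float64(-127.5))
16.975 [ 0.47557525 -0.08535052  0.23668551] [3.14154777e+00 5.19142548e-05 1.04043270e+00]
tool shift/.12 [ 0.0138073  -0.00206904  0.53487848]
```

The right knob is in detent 2 (60°). Two more clicks on it.

```bash
python3 -m creep '[{"grip":0.3,"linear":[0.01,0,0.3],"yaw":0},{"grip":0.3,"linear":[0.01,0,0.535],"yaw":0},{"grip":0.3,"linear":[0.01,0,0.535],"yaw":0},{"grip":-0.3,"linear":[0.01,0,0.535],"yaw":0},{"grip":-0.3,"linear":[0.01,0,0.535],"yaw":0}]' 60|tail -5
python3 -m creep '[{"grip":-0.3,"linear":[0,0,0],"yaw":0},{"grip":-0.3,"linear":[0,0,0],"yaw":-0.028},{"grip":-0.3,"linear":[0,0,0],"yaw":-0.056},{"grip":-0.3,"linear":[0,0,0],"yaw":-0.084},{"grip":-0.3,"linear":[0,0,0],"yaw":-0.112}]' |tail -5
python3 -m creep '[{"grip":-0.3,"linear":[0,0,0],"yaw":-0.028},{"grip":-0.3,"linear":[0,0,0],"yaw":-0.059},{"grip":-0.3,"linear":[0,0,0],"yaw":-0.059}]'
python3 -m creep '[{"grip":0.3,"linear":[0,0,0],"yaw":0},{"grip":0.3,"linear":[0,0,0],"yaw":0},{"grip":0.3,"linear":[0,0,-0.3],"yaw":0.028},{"grip":0.3,"linear":[0,0,-0.535],"yaw":0.056},{"grip":0.3,"linear":[0,0,-0.535],"yaw":0.084}]'|tail -5
python3 -m creep '[{"grip":0.3,"linear":[0,0,0],"yaw":0.003},{"grip":0.3,"linear":[0,0,0],"yaw":0.003}]'
python3 - <<'E'
from h import *
p,d,W=cloud('wrist'); print(knob(p,d,W,(.4764,-.0835)))
s=robot.get_state(); print(s['time_s'],s['position'],s['orientation'])
M=R.from_euler('xyz',s['orientation']).as_matrix(); print('tool shift to L/.12', M.T@(np.array([.4984,.0743,.2367])-s['position'])/.12)
E
```

```text
position: [0.4766, -0.0844, 0.1738]
orientation: [3.14, -0.001, 1.037]
ft_force: [-2.9, 0.2, 5.1]
grip_width: 0.454
grasp_force: 60.2
position: [0.4764, -0.0843, 0.1738]
orientation: [3.141, 0.0, 1.746]
ft_force: [-5.9, 0.9, 8.3]
grip_width: 0.448
grasp_force: 60.9
time_s: 18.6
position: [0.4762, -0.0844, 0.1738]
orientation: [3.141, 0.0, 2.114]
ft_force: [-6.0, 1.9, 8.7]
grip_width: 0.452
grasp_force: 61.1
position: [0.4775, -0.0844, 0.2392]
orientation: [3.137, 0.0, 1.578]
ft_force: [0.1, 0.3, -0.0]
grip_width: 0.653
grasp_force: 0.0
time_s: 19.48
position: [0.4761, -0.0843, 0.2364]
orientation: [-3.141, -0.0, 1.568]
ft_force: [0.5, 0.3, -0.8]
grip_width: 0.647
grasp_force: 0.0
((0.4759, -0.0844, 0.0205), np.float64(0.1344), 48, np.float64(-68.4))
19.525 [ 0.47607095 -0.084284    0.23633712] [-3.14102319e+00 -9.15163216e-05  1.56759397e+00]
tool shift to L/.12 [ 1.3221227   0.18184079 -0.00300656]
```

The right knob is at 119.6°, detent 4. Now the left knob, two clicks more.

```bash
python3 -m creep '[{"grip":0.3,"linear":[0.44,0.06,0],"yaw":0},{"grip":0.3,"linear":[0.88,0.12,0],"yaw":0},{"grip":0.3,"linear":[1,0.182,0],"yaw":0},{"grip":0.3,"linear":[1,0.182,0],"yaw":0}]' |tail -5
python3 -m creep '[{"grip":0.3,"linear":[0.32,0,0],"yaw":0.028},{"grip":0.3,"linear":[0.32,0,0],"yaw":0.056},{"grip":0.3,"linear":[0.32,0,0],"yaw":0.084},{"grip":0.3,"linear":[0.32,0,0],"yaw":0.084}]'
python3 - <<'E'
from h import *
p,d,W=cloud('wrist'); print(knob(p,d,W,(.4984,.0743)))
s=robot.get_state(); print(s['time_s'],s['position'],s['orientation'])
M=R.from_euler('xyz',s['orientation']).as_matrix(); print('tool shift/.12', M.T@(np.array([.4984,.0743,.1725])-s['position'])/.12)
E
```

```text
position: [0.499, 0.0359, 0.2364]
orientation: [-3.141, 0.0, 1.567]
ft_force: [-0.2, -0.6, 0.4]
grip_width: 0.646
grasp_force: 0.0
time_s: 20.52
position: [0.4991, 0.0721, 0.2366]
orientation: [3.141, 0.001, 1.036]
ft_force: [0.4, 0.2, 0.0]
grip_width: 0.651
grasp_force: 0.0
((0.4984, 0.0741, 0.0206), np.float64(0.1344), 49, np.float64(-127.7))
20.575 [0.49906949 0.07238145 0.23662701] [3.14146486e+00 5.17125756e-04 1.03905856e+00]
tool shift/.12 [ 0.01122798 -0.01298343  0.53438434]
```

```bash
python3 -m creep '[{"grip":0.3,"linear":[0.011,-0.01,0.3],"yaw":0},{"grip":0.3,"linear":[0.011,-0.01,0.535],"yaw":0},{"grip":0.3,"linear":[0.011,-0.01,0.535],"yaw":0},{"grip":-0.3,"linear":[0.011,-0.01,0.535],"yaw":0},{"grip":-0.3,"linear":[0.011,-0.01,0.535],"yaw":0}]' 60|tail -5
python3 -m creep '[{"grip":-0.3,"linear":[0,0,0],"yaw":0},{"grip":-0.3,"linear":[0,0,0],"yaw":-0.028},{"grip":-0.3,"linear":[0,0,0],"yaw":-0.056},{"grip":-0.3,"linear":[0,0,0],"yaw":-0.084},{"grip":-0.3,"linear":[0,0,0],"yaw":-0.112}]' |tail -5
python3 -m creep '[{"grip":-0.3,"linear":[0,0,0],"yaw":-0.028},{"grip":-0.3,"linear":[0,0,0],"yaw":-0.059},{"grip":-0.3,"linear":[0,0,0],"yaw":-0.059}]'
python3 -m creep '[{"grip":0.3,"linear":[0,0,0],"yaw":0},{"grip":0.3,"linear":[0,0,0],"yaw":0},{"grip":0.3,"linear":[0,0,-0.3],"yaw":0.028},{"grip":0.3,"linear":[0,0,-0.7],"yaw":0.056},{"grip":0.3,"linear":[0,0,-0.8],"yaw":0.084}]'|tail -5
python3 -m creep '[{"grip":0.3,"linear":[-0.3,0.5,0],"yaw":0.003},{"grip":0.3,"linear":[-0.4,0.7,0],"yaw":0.003},{"grip":0.3,"linear":[-0.4,0.7,0],"yaw":0.003},{"grip":0.3,"linear":[-0.4,0.7,0],"yaw":0.003}]'
python3 - <<'E'
from h import *
p,d,W=cloud('wrist'); print(knob(p,d,W,(.4984,.0743)),knob(p,d,W,(.4764,-.0835)))
cv2.imwrite('pics/w9.png',p[...,::-1])
ps=optics.capture('scene')[0]; a=np.load('scene.npz')['p']
cv2.imwrite('pics/end.png',cv2.resize(np.vstack([np.hstack([p,ps]),np.hstack([cv2.absdiff(a,ps),a])])[...,::-1],(800,600)))
print(robot.get_state()['position'])
E
```

```text
position: [0.4995, 0.0752, 0.1739]
orientation: [3.14, -0.001, 1.037]
ft_force: [1.0, -2.7, 2.8]
grip_width: 0.451
grasp_force: 60.6
position: [0.4986, 0.0754, 0.1738]
orientation: [3.141, 0.0, 1.746]
ft_force: [-6.7, -4.3, 13.4]
grip_width: 0.45
grasp_force: 62.0
time_s: 22.2
position: [0.4982, 0.0752, 0.1738]
orientation: [-3.14, 0.0, 2.114]
ft_force: [-9.2, -3.7, 14.9]
grip_width: 0.454
grasp_force: 62.2
position: [0.4998, 0.0763, 0.2718]
orientation: [3.137, -0.001, 1.578]
ft_force: [0.0, 0.0, -0.8]
grip_width: 0.648
grasp_force: 0.0
time_s: 23.32
position: [0.5829, 0.0295, 0.2682]
orientation: [-3.141, -0.001, 1.565]
ft_force: [-0.4, -0.1, 0.4]
grip_width: 0.646
grasp_force: 0.0
((0.4986, 0.074, 0.0203), np.float64(0.1344), 42, np.float64(-69.1)) ((0.4794, -0.0991, 0.0083), np.float64(0.1347), 0, np.float64(nan))
[0.58272148 0.02970588 0.26864585]h.py:20: RuntimeWarning: Mean of empty slice.
  o=q[rr>.009]; a=o.mean(0)-[cx,cy]
  ret = um.true_divide(
```

View pics/end.png

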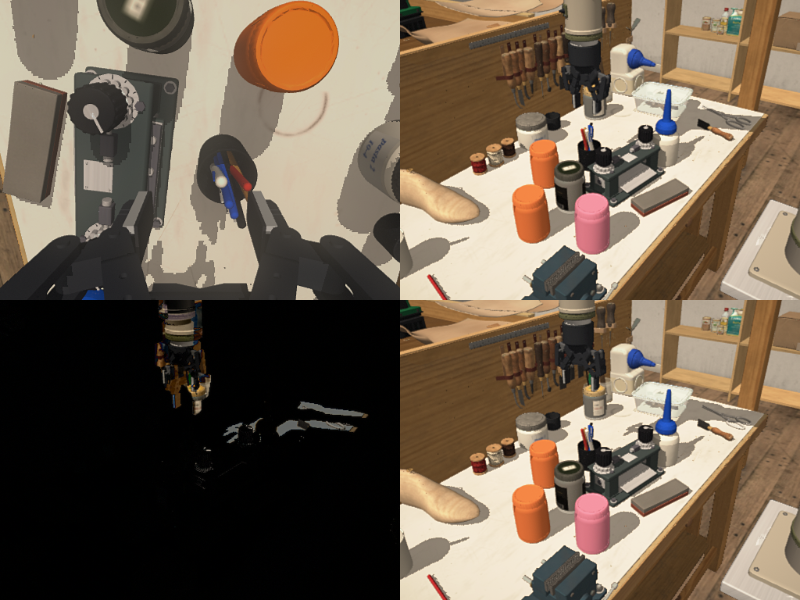

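The left pointer now reads −69° (detent 4) and the right one read −68° (detent 4). The difference image shows only the arm, its shadow and the knobs changed, so the bystanders have not moved and I'm handing in.

```bash
python3 -c "
from h import *
print(robot.sign_off())"
```

```text
the job is handed in; nothing more can be done
None
```

I took both knobs down to their stops (each confirmed by a torque rise of over 1 N m), then opened each by four clicks in turns. The camera reads both at about 119–120° (detent 4) and shows the bystanders unmoved; I handed the job in at about 23 s, and the sign-off gave no verdict.

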